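# Shut and lock a transit crate with its quarter-turn pin

## Robot

A 6-joint arm with a two-finger parallel gripper is mounted at the origin on the work surface. World frame = base frame: x ahead of the robot, y to its left, z up, the work surface at z = 0. Lengths are in m, angles in rad, forces in N, time in s.
With the tool pointing down it reaches from about 0.3 to 0.775 m from the base axis. Payload 14.6 kg.
Tool frame: the origin (TCP) lies at the very end of the fingers, on their centre line; the grasp point (between the pads) lies 19 mm behind it; z points along the fingers, y is the line along which they close (so a half turn about z gives the same grasp; the last joint's range is limited). The gripper opens to 94 mm and grips with 3 to 60 N. Pads are 16 mm wide; open, the fingers measure 119 mm over their backs; the gripper's body (75 mm by 177 mm) begins 78 mm behind the grasp point.
Start: joints at [1.049, 0.3, 1.521, -0, 1.321, -0.067], TCP at [0.242, 0.494, 0.205] pointing down, gripper open.
Joint ranges: [-3.03, 3.03], [-0.79, 2.21], [0.23, 2.52], [-1.04, 4.18], [0, 3.07], [-2.55, 2.55]. Speed limits (rad/s): [2.22, 2.22, 2.57, 3.14, 3.14, 3.14].

## Interface

Orientations are given as a unit quaternion [w, x, y, z].
In Python, from rig import manip, vision, order gives the robot as it stands.
- The arm moves only by the shell command python3 -m creep 'ROWS' [FORCE]. ROWS is JSON, a list of rows, each an object of numbers: "ax", "ay", "az": the turn, a rotation vector about the tool's x, y, z in units of 10 degrees (1.0 is 10 degrees); "tx", "ty", "tz": the shift along the tool's x, y, z in units of 50 mm (1.0 is 50 mm); "gripper": the opening, from -1 (shut) to 1 (fully open). A call has exactly 5 rows; each row shifts and turns the commanded pose from where the row before left it, along the tool's axes as they then stand; what a row does not reach is not made up. A row lasts 1/8 s, in which the tool goes at most 62.5 mm and 10.7 degrees, less where a joint would pass 70% of its speed; a pose out of reach is approached as far as the arm can. A call is refused whole if a number of a shift passes 1 or a number of a turn 1, either way. A call with a gripper value outside its range is refused whole. The fingers move at their own pace and stop on an object; FORCE is the grip in N (left out, the last holds). Time passes only in rows, so rows that do not move let the fingers close, or fill a call up. It gives the time, the measured TCP pose, the force, the opening and the grip force at its end, in the units of the state.
- manip.sense(): the state, without advancing time (a new reading comes with each control period).
- vision.capture(name): name is "side" or "top" or "wrist"; returns a dict with "pixels" (400x640x3 uint8, red, green, blue), "K" (3x3 intrinsics, pixels), "position" and "attitude" of the camera in the world. Camera axes: x right, y down, z forward; pixel columns grow to the right and rows downward; lengths in m; the calibration is good to about 2 mm. A picture is of the moment at which its call begins. There is no depth.
- order.hand_in(): hands the job in; it is judged then, once.
The state is a dict: "time_s": time; "joint_pos": joint angles; "dq": joint speeds; "effort": joint torques, N m; "ee_pos": TCP position; "eef_rot": TCP orientation; "contact_force": force on the tool from outside, world axes, zero at the start; "wrist_torque": the same for the moment, N m; "width": finger opening in m; "grasp_force": force on a finger pad.
Only numpy, scipy, OpenCV 4.12 (cv2) and the standard library are available. Lean on these libraries where they do the work, as an engineer would, in place of code of your own. Each camera call takes 0.05 s, during which the arm holds its last target. There are 200 camera calls.

## Task

Shut the lid of the blue parts crate, then take the red-handled pin out of its stand and lower it through the round hole in the lid. Press lightly and turn it about until it drops fully home in the hidden slot, then turn it on until its handle lines up with the two yellow marks on the lid. Still holding it, prove it is locked by pulling straight up on it with about 15 N (never over 45 N) for about a second; then let go and leave it locked and down, with everything else where it was.

Things in the scene. Friction and masses are not known exactly. Their poses are not given: they have to be found in the camera images.
- crate: Blue open crate fixed to the bench, 220 (its x) x 260 (its y) x 100 mm high. Origin at the centre of its underside; x points from the free edge of the lid (robot side) to the hinge, y along the hinge, z up.
- lock_hole (a point): Fixed point on the crate: centre of the lid's round hole, on the lid's top face, when the lid is shut (crate x -60 mm, 106 mm above the bench). Axes as the crate's. The hole is 36 mm across through the 6 mm lid.
- slot_middle (a point): Fixed point 8 mm under lock_hole, axes as the crate's: middle of the slot, on top of a 5 mm brass keeper plate. The slot is 35 x 13 mm. Its long direction is not told: anywhere within 0.5 rad either side of the crate's x axis; the plate does not turn with the pin. It may be glimpsed through the hole or while the lid is open. The space below is free.
- lid_hinge (a point): Fixed point: middle of the lid's hinge axis (along the crate's y), level with the lid's underside.
- lid_edge (a point): Point on the lid's top face, middle of its width, 11 mm in from its free edge, 215 mm from the hinge axis; moves with the lid. The lid is grey, 226 x 268 x 6 mm, its hole centred 170 mm from the hinge, with two yellow marks 34 to 78 mm either side of the hole's centre on the line through it along the crate's y. Low ribs run near its two sides.
- lid (a joint): Lid angle, rad: 0 shut, growing as it opens (1.57 upright). Starts 0.75 to 1.15. A stiff hinge lets it stay where it is left; about 2 to 8 N down near the free edge shuts it.
- red_pin_grip (a point): Loose steel pin with a red handle, 67 mm tall, 0.16 kg; point at the middle of the handle, a bar 64 mm along its x, 14 mm across its y, 20 mm tall. It starts upright in a hole of the stand, hanging by its collar, 25 mm of it below the stand's top. The collar, 50 mm across and 6 mm thick, has its underside 32 mm below this point. This point is 32 mm above lock_hole when the pin is home.
- red_pin_wings (a point): Same pin, same axes: centre of its underside, 57 mm below the grip point. Here is the cross bar (two wings): 30 mm along x, 8 mm across y, 7 mm high, under an 8 mm round shank. Resting on the keeper plate the grip point is 49 mm above lock_hole; it drops 17 mm when home. Turned across the slot, it can be pulled up only 5 mm before the wings catch. Either way round works, and either turn.
- stand: Grey pin stand fixed to the bench, 75 (x) x 200 (y) x 36 mm high, two holes 36 mm across at y = -50 and +50 mm. Origin at the centre of its underside.
- yellow_pin_grip (a point): Yellow-handled pin of the same outline, for another crate: a bystander in the other hole of the stand (which hole is which varies). Point at the middle of its handle.
- spray_can: Green can, 52 mm across, 150 mm tall: a bystander. Origin at its underside.
- bearing: Steel bearing ring lying flat, 62 mm across, 16 mm high: a bystander.
- driver: Screwdriver lying flat: a bystander.
- rubber_mount: Black rubber mount standing up, 44 mm across, 45 mm high: a bystander.
- carton: Small brown carton 80 x 60 x 50 mm: a bystander.
- tape_core: Cardboard core standing up, 80 mm across, 45 mm high: a bystander.
Not all that is in view belongs to the job. Leave any turquoise look-alike of the part that bears red_pin_grip alone.

How it is judged:
On the way, in this order (a step that is already met when the one before it is completed fails the run):
1. the lid is shut (value of joint lid below 0.04 rad), for 0.2 s.
2. the red pin is lifted out of the stand (value of joint lid below 0.04 rad and z of red_pin_grip in the frame of stand above 0.1 m), for 0.1 s.
3. the pin has dropped home through the lid and the slot (value of joint lid below 0.04 rad and z of red_pin_grip in the frame of lock_hole between 0.028 and 0.0355 m and horizontal distance between red_pin_grip and lock_hole below 0.006 m), for 0.1 s.
4. the pin is turned in line with the yellow marks, still home (value of joint lid below 0.04 rad and z of red_pin_grip in the frame of lock_hole between 0.028 and 0.0385 m and horizontal distance between red_pin_grip and lock_hole below 0.006 m and angle between the x axis of red_pin_grip and the y axis of crate, either way round below 0.3 rad), for 0.1 s.
5. the pin is pulled up against the keeper with over 8 N and holds (value of joint lid below 0.04 rad and z of red_pin_grip in the frame of lock_hole between 0.035 and 0.041 m and horizontal distance between red_pin_grip and lock_hole below 0.007 m and angle between the x axis of red_pin_grip and the y axis of crate, either way round below 0.35 rad and contact force between red_pin and crate above 8 N), for 0.3 s.
At the end, for the whole second after the job is handed in: Lid shut (under 0.04 rad); the red pin upright, its collar down on the lid (within 3.5 mm), within 6 mm of the hole's centre, its handle within 0.3 rad of the line of the yellow marks, let go and at rest (all of step 3 and angle between the x axis of red_pin_grip and the y axis of crate, either way round below 0.3 rad and angle between red_pin_grip's own z axis and vertical below 0.15 rad and linear speed of red_pin below 0.02 m/s); the robot touches nothing.
It fails at once if the locked pin is pulled up with more than 45 N (z of red_pin_grip in the frame of lock_hole between 0.035 and 0.042 m and angle between the x axis of red_pin_grip and the y axis of crate, either way round below 0.35 rad and contact force between red_pin and crate above 45 N).
It fails at once if a bystander or the yellow pin is moved by more than 30 mm (distance of any of yellow_pin_grip, spray_can, bearing, driver, rubber_mount, carton, tape_core from where it was at the start of the episode above 0.03 m).
It also fails if it takes over 67 s, if anything falls off the work surface, if the arm or the gripper's body presses on something with over 40 N, if the wrist force passes 120 N, or if a joint passes its speed limit or range.

## Working session

There is one attempt and no reset: what is moved stays moved. The work goes in short steps, Python scripts to look and compute and a shell command to move; the robot and the scene stay as the last step left them, time stands still between calls to the robot, and variables do not carry over. Pictures are saved under pics/ and viewed, at most 11 in all, crops included, and the job is handed in when it is done.

```bash
mkdir -p pics; cat > h.py <<'E'
import numpy as np, cv2
from rig import manip, vision, order
from scipy.spatial.transform import Rotation as R
def rot(q): return R.from_quat([q[1],q[2],q[3],q[0]])
def ray(c,u,v):
    d=np.linalg.inv(np.array(c["K"]))@[u,v,1]; d=rot(c["attitude"]).apply(d)
    return np.array(c["position"]),d/np.linalg.norm(d)
def plane(c,u,v,z):
    p,d=ray(c,u,v); return p+d*(z-p[2])/d[2]
def tri(c1,a,c2,b):
    p,d=ray(c1,*a);q,e=ray(c2,*b)
    s=np.linalg.lstsq(np.c_[d,-e],q-p,rcond=None)[0]
    return (p+d*s[0]+q+e*s[1])/2, np.linalg.norm(p+d*s[0]-q-e*s[1])
def proj(c,P):
    x=rot(c["attitude"]).inv().apply(np.array(P)-c["position"]); x=np.array(c["K"])@x; return x[:2]/x[2]
def save(c,n): cv2.imwrite(f"pics/{n}.png",cv2.cvtColor(c["pixels"],cv2.COLOR_RGB2BGR))
E
python3 - <<'E'
from h import *
import pickle
S={n:vision.capture(n) for n in("top","side")}
pickle.dump(S,open("s0.pkl","wb"))
for n in S: save(S[n],n+"0"); print(n,S[n]["position"],S[n]["attitude"],S[n]["K"])
s=manip.sense(); print({k:np.round(v,3) for k,v in s.items()})
E
```

```text
top [0.39204136 0.05395247 1.58442568] [ 0.03442371 -0.69876776  0.71383456 -0.03128657] [[485.47262174   0.         314.79134191]
 [  0.         485.47262174 202.90848057]
 [  0.           0.           1.        ]]
side [ 0.19332467 -0.78559904  0.61659817] [-0.4878086   0.85137122 -0.16107739  0.10613146] [[414.6063211    0.         324.85494595]
 [  0.         414.6063211  200.75600835]
 [  0.           0.           1.        ]]
{'time_s': np.float64(0.1), 'joint_pos': array([ 1.049,  0.3  ,  1.522,  0.   ,  1.321, -0.067]), 'dq': array([-0.001, -0.002,  0.   , -0.001, -0.001, -0.001]), 'effort': array([ 2.0000e-03, -5.3264e+01, -3.5329e+01,  7.1000e-02,  2.3000e-02,
       -0.0000e+00]), 'ee_pos': array([0.241, 0.494, 0.205]), 'eef_rot': array([-0.   ,  0.225,  0.974, -0.   ]), 'contact_force': array([ 0.467,  0.889, -0.536]), 'wrist_torque': array([-0.054, -0.014,  0.007]), 'grasp_force': np.float64(0.0), 'width': np.float64(0.094)}
```

View pics/top0.png

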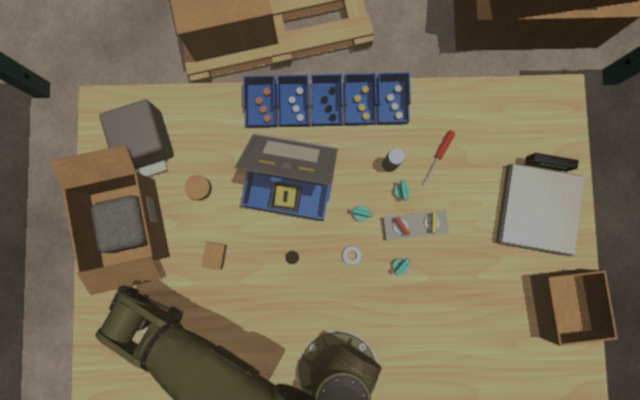

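View pics/side0.png

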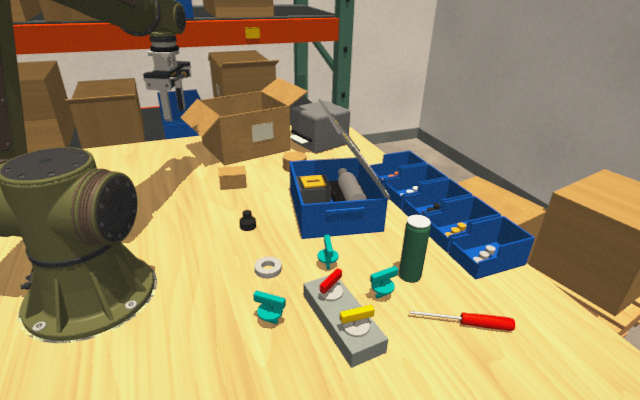

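The top view shows the blue crate at about (287,190), its lid open and hinged on the far side, and the slot in the brass keeper at (286,196). The stand is at (415,225), with the red pin at (402,226) and the yellow pin at (433,223). Turquoise look-alikes are at (360,213), (402,190) and (400,266). The only red handle in the stand is at (402,226); the other red item, at (445,145), is the screwdriver. I'll confirm this in one enlarged crop.

```bash
python3 - <<'E'
from h import *
import pickle
S=pickle.load(open("s0.pkl","rb")); t=S["top"]
im=t["pixels"][130:280,225:455]; cv2.imwrite("pics/crop1.png",cv2.cvtColor(cv2.resize(im,None,fx=3.4,fy=3.4,interpolation=cv2.INTER_CUBIC),cv2.COLOR_RGB2BGR))
hsv=cv2.cvtColor(t["pixels"],cv2.COLOR_RGB2HSV)
def blobs(lo,hi,box,z,name,cc=t,hs=hsv):
    m=cv2.inRange(hs,lo,hi); k=np.zeros_like(m); x0,y0,x1,y1=box; k[y0:y1,x0:x1]=m[y0:y1,x0:x1]
    for c in cv2.findContours(k,cv2.RETR_EXTERNAL,cv2.CHAIN_APPROX_NONE)[0]:
        if cv2.contourArea(c)<15: continue
        r=cv2.minAreaRect(c); b=cv2.boxPoints(r); w=np.array([plane(cc,*p,z) for p in b])[:,:2]
        e=[w[1]-w[0],w[2]-w[1]]; e=max(e,key=np.linalg.norm)
        print(name,np.round(r[0],1),"ctr",np.round(w.mean(0),4),"long",np.round(np.linalg.norm(w[1]-w[0]),3),np.round(np.linalg.norm(w[2]-w[1]),3),"ang",round(np.degrees(np.arctan2(e[1],e[0])),1))
blobs((0,150,90),(8,255,255),(380,200,450,250),.068,"red")
blobs((170,150,90),(180,255,255),(380,200,450,250),.068,"red2")
blobs((22,120,80),(35,255,255),(380,200,450,250),.068,"yel")
blobs((105,120,30),(125,255,255),(235,165,340,222),.1,"crate")
blobs((20,110,70),(35,255,255),(265,180,305,212),.098,"keeper")
blobs((15,110,70),(35,255,255),(240,130,340,180),.22,"marks")
E
```

```text
yel [433.5 222.5] ctr [ 0.4641 -0.31  ] long 0.009 0.053 ang 177.5
crate [259.4 194.4] ctr [0.5606 0.2289] long 0.044 0.056 ang -102.6
keeper [284.5 195.6] ctr [0.5555 0.1519] long 0.063 0.061 ang -7.1
marks [306.  168.6] ctr [0.6178 0.0816] long 0.006 0.041 ang -100.8
marks [266.6 161.7] ctr [0.6401 0.1935] long 0.006 0.043 ang -100.8
```

View pics/crop1.png

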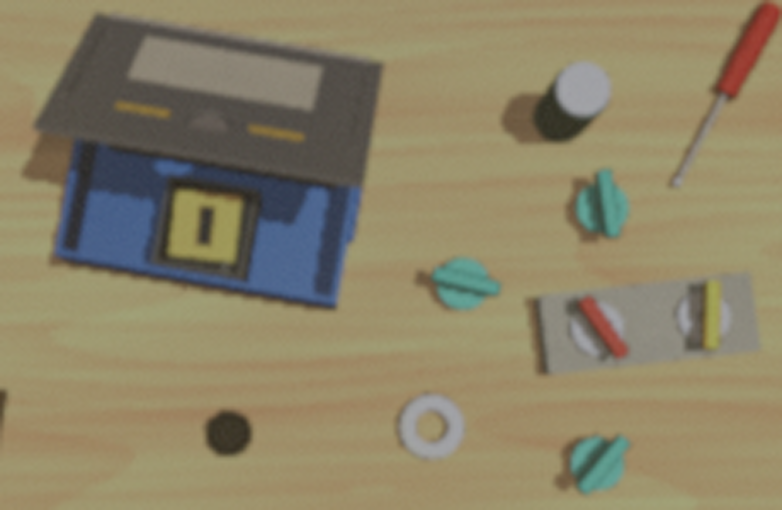

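The crop confirms the red handle sits on the left end of the stand at (403,226), with all three turquoise copies standing off it. The slot runs close to world x. Next I'll work out the poses and the lid angle.

```bash
cat >> h.py <<'E'
def yaw(s=None):
    s=s or manip.sense(); y=rot(s["eef_rot"]).apply([0,1,0]); return np.degrees(np.arctan2(y[1],y[0]))
def to(P,s=None):
    s=s or manip.sense(); return np.round(rot(s["eef_rot"]).inv().apply(np.array(P)-s["ee_pos"])/.05,2)
def rep():
    s=manip.sense(); print("t",round(float(s["time_s"]),2),"p",np.round(s["ee_pos"],4),"yaw",round(yaw(s),1),"F",np.round(s["contact_force"],1),"w",round(float(s["width"]),4),"g",round(float(s["grasp_force"]),1),"q6",round(float(np.degrees(s["joint_pos"][5]))))
E
python3 - <<'E'
from h import *
import pickle
S=pickle.load(open("s0.pkl","rb")); t=S["top"]; sd=S["side"]
def red(c,box):
    hs=cv2.cvtColor(c["pixels"],cv2.COLOR_RGB2HSV); m=cv2.inRange(hs,(0,130,80),(9,255,255))|cv2.inRange(hs,(170,130,80),(180,255,255))
    x0,y0,x1,y1=box; k=np.zeros_like(m);k[y0:y1,x0:x1]=m[y0:y1,x0:x1]
    p=np.argwhere(k)[:,::-1].astype(float); ctr=p.mean(0); v=np.linalg.svd(p-ctr,full_matrices=False)[2][0]; return ctr,v,len(p)
a,v,n=red(t,(385,205,425,245)); b,_,n2=red(sd,(300,255,350,300))
print(a,n,b,n2,tri(t,a,sd,b)); P=plane(t,*a,.07);Q=plane(t,*(a+10*v),.07)-P; print("red",P,np.degrees(np.arctan2(Q[1],Q[0])))
c=lambda x,y:(225+x/3.4,130+y/3.4)
for nm,p,q in(("near",(38,128),(358,187)),("far",(97,14),(380,65))):
  for z in(.1,.25,.28,.30):
    A,B=plane(t,*c(*p),z),plane(t,*c(*q),z); print(nm,z,np.round((A+B)/2,3),np.round(np.linalg.norm(A-B),3),np.degrees(np.arctan2(*(A-B)[1::-1])))
A,B=[plane(t,*c(*p),.1) for p in((55,262),(335,307))]; print("front rim",A,B,np.linalg.norm(A-B),np.degrees(np.arctan2(*(A-B)[1::-1])))
print("edge tri",tri(t,c(358,187),sd,(322,100)),tri(t,c(38,128),sd,(322,100)))
k=plane(t,*c(204,226),.098);print("slot",k)
E
```

```text
[401.69117647 225.88235294] 68 [330.14339623 280.59245283] 265 (array([ 0.45467563, -0.2100546 ,  0.06784529]), np.float64(0.0020800094330976834))
red [ 0.45556541 -0.21004153  0.07      ] -146.5590035004108
near 0.1 [0.615 0.155 0.1  ] 0.296 78.21954330585245
near 0.25 [0.593 0.145 0.25 ] 0.266 78.21954330585245
near 0.28 [0.588 0.143 0.28 ] 0.26 78.21954330585247
near 0.3 [0.585 0.141 0.3  ] 0.256 78.21954330585247
far 0.1 [0.723 0.116 0.1  ] 0.263 78.35638103373361
far 0.25 [0.69 0.11 0.25] 0.237 78.3563810337336
far 0.28 [0.683 0.109 0.28 ] 0.231 78.3563810337336
far 0.3 [0.679 0.108 0.3  ] 0.228 78.35638103373358
front rim [0.52257986 0.28538036 0.1       ] [0.47649482 0.03347292 0.1       ] 0.2560882486173272 79.63270624263426
edge tri (array([0.53804785, 0.0225565 , 0.35905849]), np.float64(0.02776368042237107)) (array([0.61882135, 0.26863975, 0.28026465]), np.float64(0.00897305833653488))
slot [0.55257562 0.15040646 0.098     ]
```

```bash
python3 -c "
from h import *
print(to([.241,.494,.33]),to([.603,.141,.205]))"
```

```text
[ 0.01 -0.   -2.5 ] [-9.6  -3.16  0.  ]
```

```bash
python3 -m creep '[{"tz":-0.9,"gripper":-1},{"tz":-0.9,"gripper":-1},{"tz":-0.7,"tx":-0.6,"ty":-0.2,"gripper":-1},{"tx":-0.9,"ty":-0.3,"gripper":-1},{"tx":-0.9,"ty":-0.3,"gripper":-1}]' 30
python3 -m creep '[{"tx":-0.9,"ty":-0.3,"gripper":-1},{"tx":-0.9,"ty":-0.3,"gripper":-1},{"tx":-0.9,"ty":-0.3,"gripper":-1},{"tx":-0.9,"ty":-0.3,"gripper":-1},{"tx":-0.9,"ty":-0.3,"gripper":-1}]'
python3 -m creep '[{"tx":-0.9,"ty":-0.3,"gripper":-1},{"tx":-0.9,"ty":-0.26,"gripper":-1},{"tx":-0.6,"gripper":-1},{"gripper":-1},{"gripper":-1}]'
python3 -c "
from h import *
rep();print(to([.603,.141,.33]))
c=vision.capture('side');save(c,'side1')
print(proj(c,manip.sense()['ee_pos']))"
```

```text
t 0.1 p [0.2415 0.4939 0.2049] yaw 63.9 F [ 0.5  0.9 -0.5] w 0.0939 g 0.0 q6 -4
[-9.6  -3.17 -2.5 ]
[175.09948693 115.12091145]validation failed for argument at $[0]...
validation failed for argument at $[0]...
validation failed for argument at $[0]...
```

View pics/side1.png

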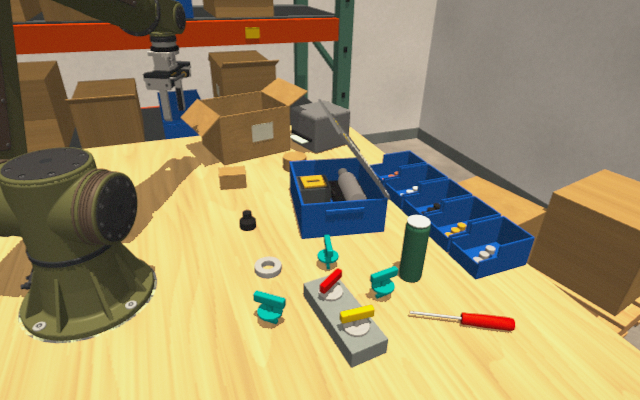

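The picture shows the arm hasn't moved: the calls were refused, probably because each row needs every key.

```bash
python3 -m creep '[{"ax":0,"ay":0,"az":0,"tx":0,"ty":0,"tz":-0.9,"gripper":-1},{"ax":0,"ay":0,"az":0,"tx":0,"ty":0,"tz":-0.9,"gripper":-1},{"ax":0,"ay":0,"az":0,"tx":-0.6,"ty":-0.2,"tz":-0.7,"gripper":-1},{"ax":0,"ay":0,"az":0,"tx":-0.9,"ty":-0.3,"tz":0,"gripper":-1},{"ax":0,"ay":0,"az":0,"tx":-0.9,"ty":-0.3,"tz":0,"gripper":-1}]' 30
python3 -c "
from h import *
rep();print(to([.603,.141,.33]))"
```

```text
time_s: 0.78
ee_pos: [0.3325, 0.4044, 0.3305]
eef_rot: [0.0, 0.225, 0.974, 0.0]
contact_force: [0.6, 1.0, 0.2]
width: 0.0472
grasp_force: 0.0
t 0.78 p [0.3325 0.4044 0.3305] yaw 64.0 F [0.6 1.  0.2] w 0.0472 g 0.0 q6 -17
[-7.17 -2.36  0.01]
```

```bash
python3 -m creep '[{"ax":0,"ay":0,"az":0,"tx":-0.9,"ty":-0.3,"tz":0,"gripper":-1},{"ax":0,"ay":0,"az":0,"tx":-0.9,"ty":-0.3,"tz":0,"gripper":-1},{"ax":0,"ay":0,"az":0,"tx":-0.9,"ty":-0.3,"tz":0,"gripper":-1},{"ax":0,"ay":0,"az":0,"tx":-0.9,"ty":-0.3,"tz":0,"gripper":-1},{"ax":0,"ay":0,"az":0,"tx":-0.9,"ty":-0.3,"tz":0,"gripper":-1}]'
python3 -m creep '[{"ax":0,"ay":0,"az":0,"tx":-0.9,"ty":-0.3,"tz":0,"gripper":-1},{"ax":0,"ay":0,"az":0,"tx":-0.9,"ty":-0.3,"tz":0,"gripper":-1},{"ax":0,"ay":0,"az":0,"tx":-0.8,"ty":-0.2,"tz":0,"gripper":-1},{"ax":0,"ay":0,"az":0,"tx":0,"ty":0,"tz":0,"gripper":-1},{"ax":0,"ay":0,"az":0,"tx":0,"ty":0,"tz":0,"gripper":-1}]'
python3 -c "
from h import *
rep();print(to([.603,.141,.33]))
c=vision.capture('side');save(c,'side2')
cv2.imwrite('pics/side2c.png',cv2.cvtColor(cv2.resize(c['pixels'][20:250,250:450],None,fx=2.5,fy=2.5),cv2.COLOR_RGB2BGR))
print(proj(c,manip.sense()['ee_pos']))"
```

```text
time_s: 1.4
ee_pos: [0.5019, 0.2379, 0.3303]
eef_rot: [-0.0, 0.225, 0.974, -0.0]
contact_force: [-0.3, 0.7, 0.2]
width: 0.0008
grasp_force: 0.0
time_s: 2.02
ee_pos: [0.6, 0.1465, 0.3302]
eef_rot: [-0.0, 0.225, 0.974, -0.0]
contact_force: [0.4, -1.1, 0.2]
width: 0.0003
grasp_force: 0.0
t 2.02 p [0.6    0.1465 0.3302] yaw 63.9 F [ 0.4 -1.1  0.2] w 0.0003 g 0.0 q6 -54
[-0.1  -0.07  0.  ]
[331.80183645  94.51198026]
```

View pics/side2c.png

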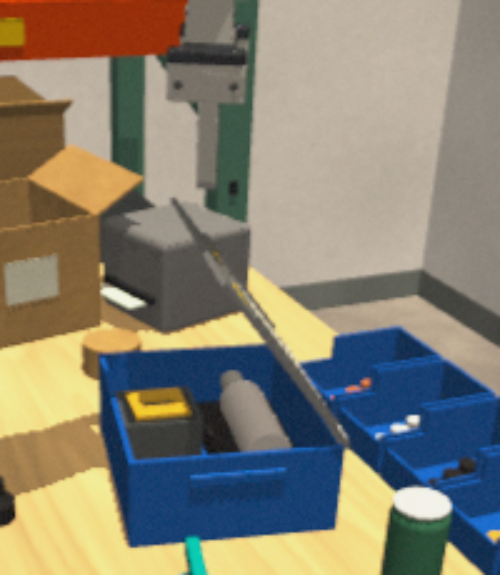

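The fingertip, at crop (205,186), is above the lid's top face and about 25 mm inside the free edge at crop (172,200). I'll descend and follow the lid's arc.

```bash
python3 -m creep '[{"ax":0,"ay":0,"az":0,"tx":0.15,"ty":-0.04,"tz":0.25,"gripper":-1},{"ax":0,"ay":0,"az":0,"tx":0,"ty":0,"tz":0.25,"gripper":-1},{"ax":0,"ay":0,"az":0,"tx":0,"ty":0,"tz":0.25,"gripper":-1},{"ax":0,"ay":0,"az":0,"tx":0,"ty":0,"tz":0.25,"gripper":-1},{"ax":0,"ay":0,"az":0,"tx":0.05,"ty":0,"tz":0.15,"gripper":-1}]'
python3 -m creep '[{"ax":0,"ay":0,"az":0,"tx":0.2,"ty":-0.05,"tz":0.4,"gripper":-1},{"ax":0,"ay":0,"az":0,"tx":0.2,"ty":-0.05,"tz":0.4,"gripper":-1},{"ax":0,"ay":0,"az":0,"tx":0.2,"ty":-0.05,"tz":0.33,"gripper":-1},{"ax":0,"ay":0,"az":0,"tx":0.2,"ty":-0.05,"tz":0.33,"gripper":-1},{"ax":0,"ay":0,"az":0,"tx":0,"ty":0,"tz":0,"gripper":-1}]'
python3 -c "
from h import *
rep();s=manip.sense();print('d',(s['ee_pos'][:2]-[.722,.118])@[-.982,.191])
c=vision.capture('side');save(c,'side3')
cv2.imwrite('pics/side3c.png',cv2.cvtColor(cv2.resize(c['pixels'][20:250,250:450],None,fx=2.5,fy=2.5),cv2.COLOR_RGB2BGR))"
```

```text
time_s: 2.7
ee_pos: [0.5882, 0.1491, 0.2777]
eef_rot: [-0.001, 0.225, 0.974, 0.0]
contact_force: [-46.1, -6.2, 59.8]
width: 0.0005
grasp_force: 30.5
time_s: 3.32
ee_pos: [0.5494, 0.1574, 0.199]
eef_rot: [-0.001, 0.225, 0.974, -0.0]
contact_force: [0.0, -0.1, -0.3]
width: 0.0004
grasp_force: 0.0
t 3.33 p [0.5494 0.1574 0.199 ] yaw 64.0 F [ 0.  -0.1 -0.3] w 0.0004 g 0.0 q6 -52
d 0.17699712965199438
```

View pics/side3c.png

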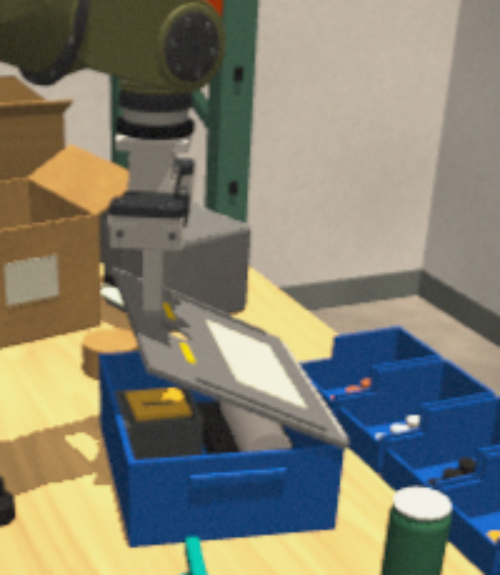

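The lid has swung well down, and the fingers are on its top face near the free edge, at crop (152,310). I'll continue, gently.

```bash
python3 -m creep '[{"ax":0,"ay":0,"az":0,"tx":0.25,"ty":-0.07,"tz":0.3,"gripper":-1},{"ax":0,"ay":0,"az":0,"tx":0.16,"ty":-0.04,"tz":0.3,"gripper":-1},{"ax":0,"ay":0,"az":0,"tx":0.08,"ty":-0.02,"tz":0.3,"gripper":-1},{"ax":0,"ay":0,"az":0,"tx":0.05,"ty":0,"tz":0.3,"gripper":-1},{"ax":0,"ay":0,"az":0,"tx":0,"ty":0,"tz":0.2,"gripper":-1}]'
python3 -m creep '[{"ax":0,"ay":0,"az":0,"tx":0,"ty":0,"tz":0.2,"gripper":-1},{"ax":0,"ay":0,"az":0,"tx":0,"ty":0,"tz":0.15,"gripper":-1},{"ax":0,"ay":0,"az":0,"tx":0,"ty":0,"tz":0.08,"gripper":-1},{"ax":0,"ay":0,"az":0,"tx":0,"ty":0,"tz":0.03,"gripper":-1},{"ax":0,"ay":0,"az":0,"tx":0,"ty":0,"tz":0,"gripper":-1}]'
python3 -c "
from h import *
rep();s=manip.sense();print('d',(s['ee_pos'][:2]-[.722,.118])@[-.982,.191])"
```

```text
time_s: 4.0
ee_pos: [0.5229, 0.1634, 0.129]
eef_rot: [-0.0, 0.225, 0.974, -0.0]
contact_force: [-1.6, 0.9, 2.2]
width: 0.0006
grasp_force: 0.9
time_s: 4.62
ee_pos: [0.5231, 0.1633, 0.107]
eef_rot: [0.0, 0.225, 0.974, 0.0]
contact_force: [0.2, -0.1, 0.0]
width: 0.0003
grasp_force: 0.0
t 4.62 p [0.5231 0.1633 0.107 ] yaw 63.9 F [ 0.2 -0.1  0. ] w 0.0003 g 0.0 q6 -50
d 0.20401599576579244
```

Now press on to firm contact, so that the lid is truly shut.

```bash
python3 -m creep '[{"ax":0,"ay":0,"az":0,"tx":0,"ty":0,"tz":0.03,"gripper":-1},{"ax":0,"ay":0,"az":0,"tx":0,"ty":0,"tz":0.03,"gripper":-1},{"ax":0,"ay":0,"az":0,"tx":0,"ty":0,"tz":0.02,"gripper":-1},{"ax":0,"ay":0,"az":0,"tx":0,"ty":0,"tz":0,"gripper":-1},{"ax":0,"ay":0,"az":0,"tx":0,"ty":0,"tz":0,"gripper":-1}]'
```

```text
time_s: 5.25
ee_pos: [0.5234, 0.1634, 0.1059]
eef_rot: [0.001, 0.225, 0.974, 0.0]
contact_force: [-14.2, -3.9, 32.2]
width: 0.0003
grasp_force: 15.5
```

```bash
python3 -m creep '[{"ax":0,"ay":0,"az":0,"tx":0,"ty":0,"tz":-0.3,"gripper":-1},{"ax":0,"ay":0,"az":0,"tx":0,"ty":0,"tz":-0.9,"gripper":0},{"ax":0,"ay":0,"az":0,"tx":0,"ty":0,"tz":-0.9,"gripper":0},{"ax":0,"ay":0,"az":0,"tx":0,"ty":0,"tz":-0.5,"gripper":0},{"ax":0,"ay":0,"az":0,"tx":0,"ty":0,"tz":0,"gripper":0}]'
python3 - <<'E'
from h import *
rep(); c=vision.capture("wrist"); save(c,"w1"); print(c["position"],ray(c,320,200)[1],c["K"][0])
for P in([.5545,.151,.106],): print(proj(c,P))
import pickle; pickle.dump(c,open("w1.pkl","wb"))
E
```

```text
time_s: 5.88
ee_pos: [0.5236, 0.1635, 0.2347]
eef_rot: [0.002, 0.225, 0.974, 0.001]
contact_force: [-0.4, -0.1, -0.3]
width: 0.0371
grasp_force: 0.0
t 5.88 p [0.5236 0.1635 0.2347] yaw 63.9 F [-0.4 -0.1 -0.3] w 0.0371 g 0.0 q6 -50
[0.46281186 0.19247011 0.41299921] [ 0.20672585 -0.11356398 -0.9717858 ] [278.35244036   0.         323.44759327]
[325.75513503 221.97109401]
```

View pics/w1.png

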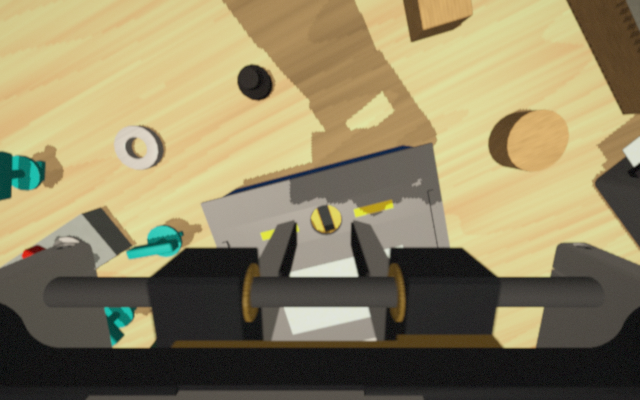

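The wrist view shows the lid shut. The hole is at (326,219) with the brass and dark slot visible in it, and the yellow marks are at (279,233) and (374,209), the left one partly hidden by a finger.

```bash
python3 - <<'E'
from h import *
import pickle
c=pickle.load(open("w1.pkl","rb")); px=c["pixels"]
hs=cv2.cvtColor(px,cv2.COLOR_RGB2HSV)
m=cv2.inRange(hs,(15,90,60),(38,255,255))
print("\n".join("".join("#" if v else "." for v in r) for r in m[198:246,255:400:1]))
k=np.zeros_like(m);k[200:240,306:346]=m[200:240,306:346]
p=np.argwhere(k)[:,::-1].astype(np.int32); h=cv2.convexHull(p); (cx,cy),ax,an=cv2.fitEllipse(h) ; print("hole",cx,cy,ax,plane(c,cx,cy,.106))
hull=np.zeros_like(m);cv2.fillConvexPoly(hull,h,255)
hull=cv2.erode(hull,np.ones((3,3)));d=np.argwhere((hull>0)&(k==0))[:,::-1].astype(float)
w=np.array([plane(c,*q,.098)[:2] for q in d]); w0=w.mean(0); v=np.linalg.svd(w-w0)[2][0]
e=(w-w0)@v; print("slot ctr",w0,"ang",np.degrees(np.arctan2(v[1],v[0])),"len",np.ptp(e),"wid",np.ptp((w-w0)@[-v[1],v[0]]),len(d))
# marks
kk=np.zeros_like(m);kk[195:226,350:400]=m[195:226,350:400]; q=np.argwhere(kk)[:,::-1].astype(float)
W=np.array([plane(c,*z,.106)[:2] for z in q]);print("mark R ctr",W.mean(0));mv=np.linalg.svd(W-W.mean(0))[2][0];print(np.degrees(np.arctan2(mv[1],mv[0])),np.ptp((W-W.mean(0))@mv), "hole from mark", W.mean(0)-.056*mv*np.sign(mv[1]))
E
```

```text
.................................................................................................................................................
......................................................................................................................................###........
..................................................................................................................................########.......
..............................................................................................................................############.......
..........................................................................................................................################.......
......................................................................................................................####################.......
..................................................................................................................########################.......
.........................................................................###..
[... 5548 characters left out ...]
...................................................................
.................................................................................................................................................
.................................................................................................................................................
hole 325.7853698730469 218.94691467285156 (28.288820266723633, 30.50077247619629) [0.55122646 0.15263454 0.106     ]
slot ctr [0.55244321 0.15221947] ang -7.627628982912504 len 0.028029399572595516 wid 0.010303076732772923 195
mark R ctr [0.56312845 0.2073918 ]
-101.20989136928495 0.04526128448319468 hole from mark [0.55224185 0.15246019]
```

```bash
python3 -m creep '[{"ax":0,"ay":0,"az":1,"tx":0,"ty":0,"tz":0,"gripper":0.3},{"ax":0,"ay":0,"az":1,"tx":0,"ty":0,"tz":0,"gripper":0.3},{"ax":0,"ay":0,"az":1,"tx":0,"ty":0,"tz":0,"gripper":0.3},{"ax":0,"ay":0,"az":1,"tx":0,"ty":0,"tz":0,"gripper":0.3},{"ax":0,"ay":0,"az":1,"tx":0,"ty":0,"tz":0,"gripper":0.3}]' >/dev/null
python3 -m creep '[{"ax":0,"ay":0,"az":1,"tx":0,"ty":0,"tz":0,"gripper":0.3},{"ax":0,"ay":0,"az":1,"tx":0,"ty":0,"tz":0,"gripper":0.3},{"ax":0,"ay":0,"az":1,"tx":0,"ty":0,"tz":0,"gripper":0.3},{"ax":0,"ay":0,"az":1,"tx":0,"ty":0,"tz":0,"gripper":0.3},{"ax":0,"ay":0,"az":1,"tx":0,"ty":0,"tz":0,"gripper":0.3}]' >/dev/null
python3 -m creep '[{"ax":0,"ay":0,"az":1,"tx":0,"ty":0,"tz":0,"gripper":0.3},{"ax":0,"ay":0,"az":1,"tx":0,"ty":0,"tz":0,"gripper":0.3},{"ax":0,"ay":0,"az":0.05,"tx":0,"ty":0,"tz":0,"gripper":0.3},{"ax":0,"ay":0,"az":0,"tx":0,"ty":0,"tz":0,"gripper":0.3},{"ax":0,"ay":0,"az":0,"tx":0,"ty":0,"tz":0,"gripper":0.3}]' >/dev/null
python3 -c "
from h import *
rep();print(to([.455,-.2102,.18]))"
```

```text
t 7.8 p [0.5229 0.1634 0.2326] yaw -56.4 F [-0.   1.   0.1] w 0.0609 g 0.0 q6 70
[-5.26  5.48  1.05]
```

```bash
python3 -m creep '[{"ax":0,"ay":0,"az":0,"tx":-0.66,"ty":0.68,"tz":0,"gripper":0.3},{"ax":0,"ay":0,"az":0,"tx":-0.66,"ty":0.68,"tz":0,"gripper":0.3},{"ax":0,"ay":0,"az":0,"tx":-0.66,"ty":0.68,"tz":0,"gripper":0.3},{"ax":0,"ay":0,"az":0,"tx":-0.66,"ty":0.68,"tz":0,"gripper":0.3},{"ax":0,"ay":0,"az":0,"tx":-0.66,"ty":0.68,"tz":0,"gripper":0.3}]' >/dev/null
python3 -m creep '[{"ax":0,"ay":0,"az":0,"tx":-0.66,"ty":0.68,"tz":0,"gripper":0.3},{"ax":0,"ay":0,"az":0,"tx":-0.66,"ty":0.68,"tz":0.3,"gripper":0.3},{"ax":0,"ay":0,"az":0,"tx":-0.64,"ty":0.7,"tz":0.5,"gripper":0.3},{"ax":0,"ay":0,"az":0,"tx":0,"ty":0,"tz":0.25,"gripper":0.3},{"ax":0,"ay":0,"az":0,"tx":0,"ty":0,"tz":0,"gripper":0.3}]' >/dev/null
python3 - <<'E'
from h import *
rep();print(to([.455,-.2102,.049]), rot(manip.sense()["eef_rot"]).apply([0,0,1]))
c=vision.capture("wrist");save(c,"w2")
px=c["pixels"];hs=cv2.cvtColor(px,cv2.COLOR_RGB2HSV);m=cv2.inRange(hs,(0,140,70),(9,255,255))|cv2.inRange(hs,(170,140,70),(180,255,255))
for k in cv2.findContours(m,cv2.RETR_EXTERNAL,cv2.CHAIN_APPROX_SIMPLE)[0]:
    if cv2.contourArea(k)>60:
        r=cv2.minAreaRect(k);w=np.array([plane(c,*p,.078)[:2] for p in cv2.boxPoints(r)]);e=max([w[1]-w[0],w[2]-w[1]],key=np.linalg.norm)
        print(np.round(r[0]),w.mean(0),np.linalg.norm(w[1]-w[0]),np.linalg.norm(w[2]-w[1]),np.degrees(np.arctan2(e[1],e[0])))
E
```

```text
t 9.05 p [ 0.4537 -0.2088  0.1798] yaw -56.5 F [ 0.4  0.1 -0. ] w 0.0616 g 0.0 q6 28
[0.01 0.04 2.62] [-1.27443552e-03  9.36850499e-04 -9.99998749e-01]
[324. 196.] [ 0.45456018 -0.20831868] 0.01208817092250204 0.06251396131902909 -146.25244014485978
[571.  71.] [ 0.68183497 -0.33372809] 0.09111447530898127 0.020418522238626717 -29.678847818584607
```

View pics/w2.png

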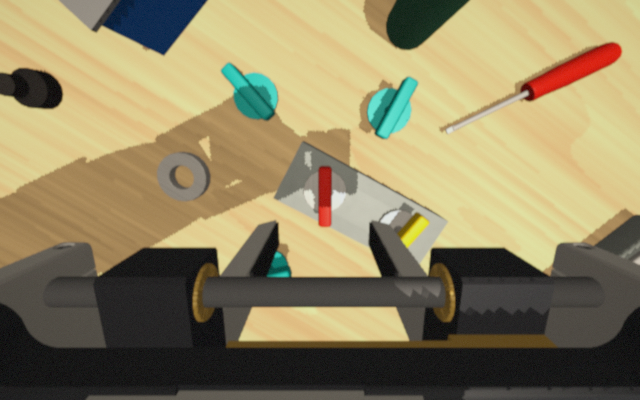

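The red handle at (324,196) is upright between the fingers, aligned with the pads, and in the stand; the turquoise copies are well clear. I'll descend and grip.

```bash
python3 -m creep '[{"ax":0,"ay":0,"az":0,"tx":0.01,"ty":0.02,"tz":0.7,"gripper":0.3},{"ax":0,"ay":0,"az":0,"tx":0,"ty":0,"tz":0.7,"gripper":0.3},{"ax":0,"ay":0,"az":0,"tx":0,"ty":0,"tz":0.6,"gripper":0.3},{"ax":0,"ay":0,"az":0,"tx":0,"ty":0,"tz":0.4,"gripper":0.3},{"ax":0,"ay":0,"az":0,"tx":0,"ty":0,"tz":0.22,"gripper":0.3}]' 40
python3 -m creep '[{"ax":0,"ay":0,"az":0,"tx":0,"ty":0,"tz":0,"gripper":0.3},{"ax":0,"ay":0,"az":0,"tx":0,"ty":0,"tz":0,"gripper":-1},{"ax":0,"ay":0,"az":0,"tx":0,"ty":0,"tz":0,"gripper":-1},{"ax":0,"ay":0,"az":0,"tx":0,"ty":0,"tz":0,"gripper":-1},{"ax":0,"ay":0,"az":0,"tx":0,"ty":0,"tz":0,"gripper":-1}]' 40
python3 -m creep '[{"ax":0,"ay":0,"az":0,"tx":0,"ty":0,"tz":0,"gripper":-1},{"ax":0,"ay":0,"az":0,"tx":0,"ty":0,"tz":0,"gripper":-1},{"ax":0,"ay":0,"az":0,"tx":0,"ty":0,"tz":0,"gripper":-1},{"ax":0,"ay":0,"az":0,"tx":0,"ty":0,"tz":0,"gripper":-1},{"ax":0,"ay":0,"az":0,"tx":0,"ty":0,"tz":0,"gripper":-1}]' 40
```

```text
time_s: 9.72
ee_pos: [0.4554, -0.2091, 0.0494]
eef_rot: [0.0, 0.957, 0.289, 0.0]
contact_force: [0.6, -0.3, 0.1]
width: 0.0612
grasp_force: 0.0
time_s: 10.35
ee_pos: [0.4549, -0.21, 0.0496]
eef_rot: [0.0, 0.958, 0.288, 0.0]
contact_force: [0.0, -0.2, -0.3]
width: 0.0244
grasp_force: 0.0
time_s: 10.98
ee_pos: [0.4549, -0.2099, 0.0495]
eef_rot: [-0.0, 0.958, 0.288, 0.0]
contact_force: [-1.1, -0.0, 2.1]
width: 0.0139
grasp_force: 40.0
```

```bash
python3 -m creep '[{"ax":0,"ay":0,"az":0,"tx":0,"ty":0,"tz":-0.3,"gripper":-1},{"ax":0,"ay":0,"az":0,"tx":0,"ty":0,"tz":-0.8,"gripper":-1},{"ax":0,"ay":0,"az":0,"tx":0,"ty":0,"tz":-0.9,"gripper":-1},{"ax":0,"ay":0,"az":0,"tx":0,"ty":0,"tz":-0.9,"gripper":-1},{"ax":0,"ay":0,"az":0,"tx":0,"ty":0,"tz":-0.8,"gripper":-1}]'
python3 -m creep '[{"ax":0,"ay":0,"az":0.8,"tx":0,"ty":0,"tz":0,"gripper":-1},{"ax":0,"ay":0,"az":0.9,"tx":0,"ty":0,"tz":0,"gripper":-1},{"ax":0,"ay":0,"az":0.9,"tx":0,"ty":0,"tz":0,"gripper":-1},{"ax":0,"ay":0,"az":0.9,"tx":0,"ty":0,"tz":0,"gripper":-1},{"ax":0,"ay":0,"az":0.6,"tx":0,"ty":0,"tz":0,"gripper":-1}]'
python3 -c "
from h import *
rep();print(to([.5522,.1522,.21]))"
```

```text
time_s: 11.6
ee_pos: [0.4547, -0.2098, 0.2371]
eef_rot: [0.0, 0.958, 0.288, 0.0]
contact_force: [0.5, 0.1, -1.8]
width: 0.0135
grasp_force: 40.0
time_s: 12.22
ee_pos: [0.4547, -0.2098, 0.2352]
eef_rot: [0.0, 0.998, -0.068, 0.0]
contact_force: [0.9, 0.1, -1.7]
width: 0.0137
grasp_force: 40.0
t 12.22 p [ 0.4547 -0.2098  0.2352] yaw -97.8 F [ 0.9  0.1 -1.7] w 0.0137 g 40.0 q6 69
[ 0.95 -7.44  0.5 ]
```

```bash
python3 -m creep '[{"ax":0,"ay":0,"az":0,"tx":0.1,"ty":-0.6,"tz":0,"gripper":-1},{"ax":0,"ay":0,"az":0,"tx":0.1,"ty":-0.85,"tz":0,"gripper":-1},{"ax":0,"ay":0,"az":0,"tx":0.1,"ty":-0.85,"tz":0,"gripper":-1},{"ax":0,"ay":0,"az":0,"tx":0.1,"ty":-0.85,"tz":0,"gripper":-1},{"ax":0,"ay":0,"az":0,"tx":0.1,"ty":-0.85,"tz":0,"gripper":-1}]' >/dev/null
python3 -m creep '[{"ax":0,"ay":0,"az":0,"tx":0.1,"ty":-0.85,"tz":0,"gripper":-1},{"ax":0,"ay":0,"az":0,"tx":0.1,"ty":-0.85,"tz":0,"gripper":-1},{"ax":0,"ay":0,"az":0,"tx":0.1,"ty":-0.85,"tz":0,"gripper":-1},{"ax":0,"ay":0,"az":0,"tx":0.1,"ty":-0.6,"tz":0,"gripper":-1},{"ax":0,"ay":0,"az":0,"tx":0.05,"ty":-0.29,"tz":0,"gripper":-1}]' >/dev/null
python3 -m creep '[{"ax":0,"ay":0,"az":0,"tx":0,"ty":0,"tz":0.2,"gripper":-1},{"ax":0,"ay":0,"az":0,"tx":0,"ty":0,"tz":0.3,"gripper":-1},{"ax":0,"ay":0,"az":0,"tx":0,"ty":0,"tz":0,"gripper":-1},{"ax":0,"ay":0,"az":0,"tx":0,"ty":0,"tz":0,"gripper":-1},{"ax":0,"ay":0,"az":0,"tx":0,"ty":0,"tz":0,"gripper":-1}]' >/dev/null
python3 - <<'E'
from h import *
rep();s=manip.sense();print(to([.5522,.1522,.21]), rot(s["eef_rot"]).apply([0,0,1]))
W=vision.capture("wrist");c=vision.capture("side");save(W,"w3")
a=cv2.resize(W["pixels"][120:320,200:440],(480,400));b=cv2.resize(c["pixels"][90:190,290:370],(320,400),interpolation=cv2.INTER_CUBIC)
cv2.imwrite("pics/c3.png",cv2.cvtColor(np.hstack([a,b]),cv2.COLOR_RGB2BGR))
P=s["ee_pos"]
for n,dz in(("grip",.0185),("collar",-.0165),("wing",-.0385)): print(n,proj(W,P+[0,0,dz]),proj(c,P+[0,0,dz]))
print("hole",proj(W,[.5522,.1522,.106]),proj(c,[.5522,.1522,.106]))
E
```

```text
t 14.1 p [0.5511 0.1524 0.2099] yaw -97.6 F [ 0.6 -0.1 -2.7] w 0.0135 g 40.0 q6 109
[ 0.02  0.   -0.  ] [ 7.35762312e-04  1.51650384e-04 -9.99999718e-01]
grip [323.21040935 242.71007196] [312.20790369 135.08932876]
collar [323.21907311 224.55535025] [312.09686599 147.774479  ]
wing [323.22318286 215.9434525 ] [312.02889945 155.53910094]
hole [323.28503059 196.78500433] [312.24945217 177.69674882]
```

View pics/c3.png

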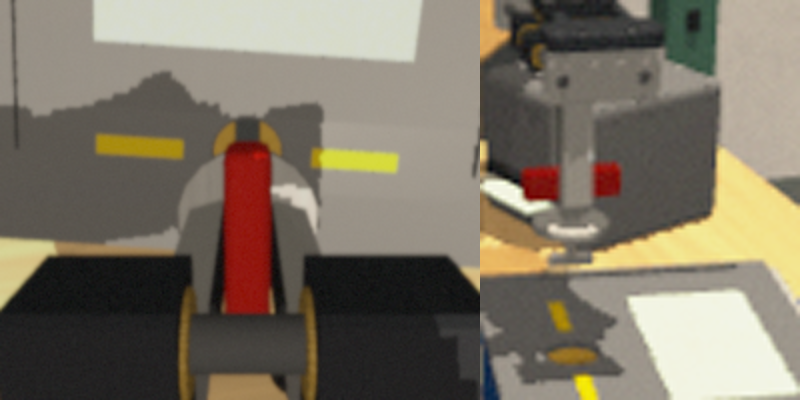

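The wrist crop shows the handle at crop column 247, in line with the slot and centred between the marks. In the side crop, the collar and the hole line up at crop column 573. Lower slowly.

```bash
python3 -m creep '[{"ax":0,"ay":0,"az":0,"tx":0.01,"ty":0,"tz":0.4,"gripper":-1},{"ax":0,"ay":0,"az":0,"tx":0,"ty":0,"tz":0.4,"gripper":-1},{"ax":0,"ay":0,"az":0,"tx":0,"ty":0,"tz":0.3,"gripper":-1},{"ax":0,"ay":0,"az":0,"tx":0,"ty":0,"tz":0.2,"gripper":-1},{"ax":0,"ay":0,"az":0,"tx":0,"ty":0,"tz":0.1,"gripper":-1}]'
python3 -m creep '[{"ax":0,"ay":0,"az":0,"tx":0,"ty":0,"tz":0.04,"gripper":-1},{"ax":0,"ay":0,"az":0,"tx":0,"ty":0,"tz":0.04,"gripper":-1},{"ax":0,"ay":0,"az":0,"tx":0,"ty":0,"tz":0.03,"gripper":-1},{"ax":0,"ay":0,"az":0,"tx":0,"ty":0,"tz":0.02,"gripper":-1},{"ax":0,"ay":0,"az":0,"tx":0,"ty":0,"tz":0,"gripper":-1}]'
```

```text
time_s: 14.82
ee_pos: [0.5514, 0.1526, 0.1392]
eef_rot: [0.0, 0.998, -0.066, -0.0]
contact_force: [0.0, 1.1, -1.1]
width: 0.0135
grasp_force: 40.0
time_s: 15.45
ee_pos: [0.5514, 0.1525, 0.1329]
eef_rot: [-0.0, 0.998, -0.066, 0.0]
contact_force: [0.4, 0.3, -2.5]
width: 0.0136
grasp_force: 40.0
```

It is already 3.5 mm past the rest height with no force, so the wings are entering the slot. Continue.

```bash
python3 -m creep '[{"ax":0,"ay":0,"az":0,"tx":0,"ty":0,"tz":0.05,"gripper":-1},{"ax":0,"ay":0,"az":0,"tx":0,"ty":0,"tz":0.05,"gripper":-1},{"ax":0,"ay":0,"az":0,"tx":0,"ty":0,"tz":0.05,"gripper":-1},{"ax":0,"ay":0,"az":0,"tx":0,"ty":0,"tz":0.04,"gripper":-1},{"ax":0,"ay":0,"az":0,"tx":0,"ty":0,"tz":0,"gripper":-1}]'
python3 -m creep '[{"ax":0,"ay":0,"az":0,"tx":0,"ty":0,"tz":0.03,"gripper":-1},{"ax":0,"ay":0,"az":0,"tx":0,"ty":0,"tz":0.03,"gripper":-1},{"ax":0,"ay":0,"az":0,"tx":0,"ty":0,"tz":0.02,"gripper":-1},{"ax":0,"ay":0,"az":0,"tx":0,"ty":0,"tz":0,"gripper":-1},{"ax":0,"ay":0,"az":0,"tx":0,"ty":0,"tz":0,"gripper":-1}]'
```

```text
time_s: 16.08
ee_pos: [0.5513, 0.1525, 0.1233]
eef_rot: [0.0, 0.998, -0.066, -0.0]
contact_force: [-0.4, -0.3, -1.5]
width: 0.0142
grasp_force: 40.0
time_s: 16.7
ee_pos: [0.5514, 0.1525, 0.1195]
eef_rot: [-0.0, 0.998, -0.066, 0.0]
contact_force: [-0.2, 0.6, -1.8]
width: 0.0135
grasp_force: 40.0
```

```bash
python3 -m creep '[{"ax":0,"ay":0,"az":0,"tx":0,"ty":0,"tz":0.02,"gripper":-1},{"ax":0,"ay":0,"az":0,"tx":0,"ty":0,"tz":0,"gripper":-1},{"ax":0,"ay":0,"az":0,"tx":0,"ty":0,"tz":0.02,"gripper":-1},{"ax":0,"ay":0,"az":0,"tx":0,"ty":0,"tz":0,"gripper":-1},{"ax":0,"ay":0,"az":0,"tx":0,"ty":0,"tz":0,"gripper":-1}]'
```

```text
time_s: 17.32
ee_pos: [0.5516, 0.1526, 0.1194]
eef_rot: [-0.0, 0.998, -0.066, 0.001]
contact_force: [-10.0, -2.8, 17.7]
width: 0.0133
grasp_force: 40.0
```

The force shows the collar is down at z 0.1194, so the pin is home. Ease off and turn about 86° toward the marks.

```bash
python3 -m creep '[{"ax":0,"ay":0,"az":0,"tx":0,"ty":0,"tz":-0.05,"gripper":-1},{"ax":0,"ay":0,"az":-0.8,"tx":0,"ty":0,"tz":0,"gripper":-1},{"ax":0,"ay":0,"az":-0.9,"tx":0,"ty":0,"tz":0,"gripper":-1},{"ax":0,"ay":0,"az":-0.9,"tx":0,"ty":0,"tz":0,"gripper":-1},{"ax":0,"ay":0,"az":-0.9,"tx":0,"ty":0,"tz":0,"gripper":-1}]'
python3 -m creep '[{"ax":0,"ay":0,"az":-0.9,"tx":0,"ty":0,"tz":0,"gripper":-1},{"ax":0,"ay":0,"az":-0.9,"tx":0,"ty":0,"tz":0,"gripper":-1},{"ax":0,"ay":0,"az":-0.9,"tx":0,"ty":0,"tz":0,"gripper":-1},{"ax":0,"ay":0,"az":-0.9,"tx":0,"ty":0,"tz":0,"gripper":-1},{"ax":0,"ay":0,"az":-0.9,"tx":0,"ty":0,"tz":0,"gripper":-1}]'
python3 -m creep '[{"ax":0,"ay":0,"az":-0.64,"tx":0,"ty":0,"tz":0,"gripper":-1},{"ax":0,"ay":0,"az":0,"tx":0,"ty":0,"tz":0,"gripper":-1},{"ax":0,"ay":0,"az":0,"tx":0,"ty":0,"tz":0,"gripper":-1},{"ax":0,"ay":0,"az":0,"tx":0,"ty":0,"tz":0,"gripper":-1},{"ax":0,"ay":0,"az":0,"tx":0,"ty":0,"tz":0,"gripper":-1}]'
python3 - <<'E'
from h import *
rep();W=vision.capture("wrist")
cv2.imwrite("pics/c4.png",cv2.cvtColor(cv2.resize(W["pixels"][120:320,200:440],(480,400)),cv2.COLOR_RGB2BGR))
E
```

```text
time_s: 17.95
ee_pos: [0.5513, 0.1525, 0.1197]
eef_rot: [-0.0, 0.971, 0.24, -0.0]
contact_force: [0.4, -0.5, -1.1]
width: 0.0137
grasp_force: 40.0
time_s: 18.58
ee_pos: [0.5513, 0.1525, 0.1197]
eef_rot: [-0.0, 0.805, 0.593, -0.0]
contact_force: [0.0, 0.9, -1.4]
width: 0.0137
grasp_force: 40.0
time_s: 19.2
ee_pos: [0.5514, 0.1526, 0.1199]
eef_rot: [-0.0, 0.773, 0.635, 0.0]
contact_force: [0.3, -0.5, -2.0]
width: 0.0137
grasp_force: 40.0
t 19.2 p [0.5514 0.1526 0.1199] yaw -11.2 F [ 0.3 -0.5 -2. ] w 0.0137 g 40.0 q6 23
```

View pics/c4.png

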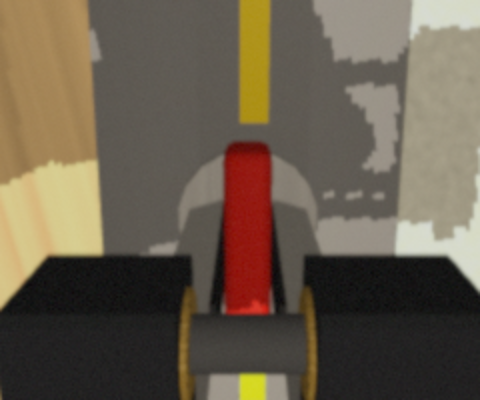

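The handle lines up with both yellow marks, at crop columns 247 and 254. Now pull up in small increments.

```bash
python3 -m creep '[{"ax":0,"ay":0,"az":0,"tx":0,"ty":0,"tz":-0.02,"gripper":-1},{"ax":0,"ay":0,"az":0,"tx":0,"ty":0,"tz":-0.02,"gripper":-1},{"ax":0,"ay":0,"az":0,"tx":0,"ty":0,"tz":-0.02,"gripper":-1},{"ax":0,"ay":0,"az":0,"tx":0,"ty":0,"tz":-0.02,"gripper":-1},{"ax":0,"ay":0,"az":0,"tx":0,"ty":0,"tz":0,"gripper":-1}]'
python3 -m creep '[{"ax":0,"ay":0,"az":0,"tx":0,"ty":0,"tz":-0.01,"gripper":-1},{"ax":0,"ay":0,"az":0,"tx":0,"ty":0,"tz":0,"gripper":-1},{"ax":0,"ay":0,"az":0,"tx":0,"ty":0,"tz":-0.01,"gripper":-1},{"ax":0,"ay":0,"az":0,"tx":0,"ty":0,"tz":0,"gripper":-1},{"ax":0,"ay":0,"az":0,"tx":0,"ty":0,"tz":0,"gripper":-1}]'
```

```text
time_s: 19.88
ee_pos: [0.5514, 0.1526, 0.124]
eef_rot: [0.0, 0.773, 0.635, 0.0]
contact_force: [0.9, -0.5, -1.9]
width: 0.0139
grasp_force: 40.0
time_s: 20.5
ee_pos: [0.5513, 0.1525, 0.1246]
eef_rot: [-0.0, 0.773, 0.635, -0.0]
contact_force: [2.3, 0.1, -8.3]
width: 0.0135
grasp_force: 40.0
```

```bash
python3 -m creep '[{"ax":0,"ay":0,"az":0,"tx":0,"ty":0,"tz":-0.01,"gripper":-1},{"ax":0,"ay":0,"az":0,"tx":0,"ty":0,"tz":0,"gripper":-1},{"ax":0,"ay":0,"az":0,"tx":0,"ty":0,"tz":0,"gripper":-1},{"ax":0,"ay":0,"az":0,"tx":0,"ty":0,"tz":0,"gripper":-1},{"ax":0,"ay":0,"az":0,"tx":0,"ty":0,"tz":0,"gripper":-1}]'
python3 -c "
from h import *
rep()"
```

```text
time_s: 21.12
ee_pos: [0.5512, 0.1525, 0.1247]
eef_rot: [-0.0, 0.773, 0.635, -0.0]
contact_force: [4.7, 1.3, -20.3]
width: 0.0136
grasp_force: 40.0
t 21.12 p [0.5512 0.1525 0.1247] yaw -11.2 F [  4.7   1.3 -20.3] w 0.0136 g 40.0 q6 23
```

About 18 N net. Hold it for another 0.6 s, then lower to the collar.

```bash
python3 -m creep '[{"ax":0,"ay":0,"az":0,"tx":0,"ty":0,"tz":0,"gripper":-1},{"ax":0,"ay":0,"az":0,"tx":0,"ty":0,"tz":0,"gripper":-1},{"ax":0,"ay":0,"az":0,"tx":0,"ty":0,"tz":0,"gripper":-1},{"ax":0,"ay":0,"az":0,"tx":0,"ty":0,"tz":0,"gripper":-1},{"ax":0,"ay":0,"az":0,"tx":0,"ty":0,"tz":0,"gripper":-1}]'
python3 -m creep '[{"ax":0,"ay":0,"az":0,"tx":0,"ty":0,"tz":0.04,"gripper":-1},{"ax":0,"ay":0,"az":0,"tx":0,"ty":0,"tz":0.04,"gripper":-1},{"ax":0,"ay":0,"az":0,"tx":0,"ty":0,"tz":0.035,"gripper":-1},{"ax":0,"ay":0,"az":0,"tx":0,"ty":0,"tz":0,"gripper":-1},{"ax":0,"ay":0,"az":0,"tx":0,"ty":0,"tz":0,"gripper":-1}]'
```

```text
time_s: 21.75
ee_pos: [0.5511, 0.1525, 0.1247]
eef_rot: [-0.0, 0.772, 0.635, -0.0]
contact_force: [5.5, 1.1, -20.4]
width: 0.0138
grasp_force: 40.0
time_s: 22.38
ee_pos: [0.5515, 0.1526, 0.1199]
eef_rot: [0.0, 0.773, 0.635, 0.0]
contact_force: [0.0, 0.1, -2.4]
width: 0.0136
grasp_force: 40.0
```

Release at modest opening, then rise.

```bash
python3 -m creep '[{"ax":0,"ay":0,"az":0,"tx":0,"ty":0,"tz":0,"gripper":0},{"ax":0,"ay":0,"az":0,"tx":0,"ty":0,"tz":0,"gripper":0},{"ax":0,"ay":0,"az":0,"tx":0,"ty":0,"tz":0,"gripper":0},{"ax":0,"ay":0,"az":0,"tx":0,"ty":0,"tz":0,"gripper":0},{"ax":0,"ay":0,"az":0,"tx":0,"ty":0,"tz":0,"gripper":0}]'
python3 -m creep '[{"ax":0,"ay":0,"az":0,"tx":0,"ty":0,"tz":-0.2,"gripper":0},{"ax":0,"ay":0,"az":0,"tx":0,"ty":0,"tz":-0.6,"gripper":0},{"ax":0,"ay":0,"az":0,"tx":0,"ty":0,"tz":-0.8,"gripper":0},{"ax":0,"ay":0,"az":0,"tx":0,"ty":0,"tz":-0.4,"gripper":0},{"ax":0,"ay":0,"az":0,"tx":0,"ty":0,"tz":0,"gripper":0}]'
python3 - <<'E'
from h import *
rep();W=vision.capture("wrist");S=vision.capture("side")
hs=cv2.cvtColor(W["pixels"],cv2.COLOR_RGB2HSV);m=cv2.inRange(hs,(0,140,70),(9,255,255))|cv2.inRange(hs,(170,140,70),(180,255,255))
k=max(cv2.findContours(m,cv2.RETR_EXTERNAL,cv2.CHAIN_APPROX_SIMPLE)[0],key=cv2.contourArea)
r=cv2.minAreaRect(k);w=np.array([plane(W,*p,.148)[:2] for p in cv2.boxPoints(r)]);e=max([w[1]-w[0],w[2]-w[1]],key=np.linalg.norm)
print(np.round(r[0]),w.mean(0),np.degrees(np.arctan2(e[1],e[0])))
a=cv2.resize(W["pixels"][60:360,120:520],(400,300));b=cv2.resize(S["pixels"][120:270,260:460],(400,300))
cv2.imwrite("pics/end.png",cv2.cvtColor(np.hstack([a,b]),cv2.COLOR_RGB2BGR))
E
```

```text
time_s: 23.0
ee_pos: [0.5514, 0.1525, 0.1197]
eef_rot: [-0.0, 0.772, 0.635, -0.0]
contact_force: [-0.2, -0.4, 0.3]
width: 0.0469
grasp_force: 0.0
time_s: 23.62
ee_pos: [0.5519, 0.1527, 0.2215]
eef_rot: [0.001, 0.772, 0.635, 0.001]
contact_force: [-0.2, -0.4, -0.8]
width: 0.0469
grasp_force: 0.0
t 23.62 p [0.5519 0.1527 0.2215] yaw -11.2 F [-0.2 -0.4 -0.8] w 0.0469 g 0.0 q6 23
[322. 203.] [0.55077636 0.15467476] 78.45312582094981
```

View pics/end.png

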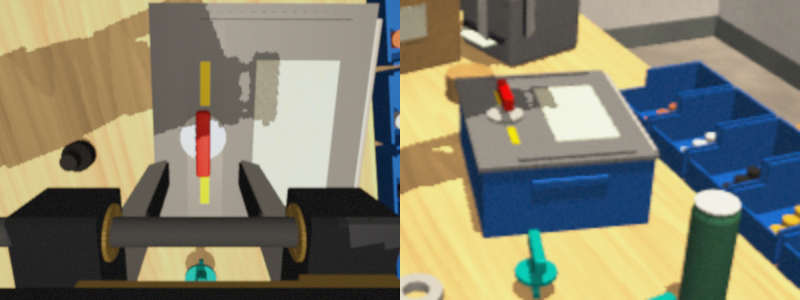

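The pin is down with its collar on the shut lid, and the handle at crop (203,145) lies along the yellow marks (78.5° against 78.8°). The gripper is clear.

```bash
python3 -c "
from rig import order
print(order.hand_in())"
```

```text
the job is handed in; nothing more can be done
None
```

I shut the lid, dropped the pin home and turned it to within about 0.5° of the yellow marks, then pulled it up with about 18 N for over a second; it held, and I released it, locked and down, and handed in at about 24 s — the judge's result was not shown.

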